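# Find and press home the proud studs on a sloped tray

## Task

In each row of the sloped tray one stud stands a few millimetres proud of the other two. Take the probe from its forked rest and touch its tip down on all six studs in turn, lower row first, each row from left to right as the robot sees it, and press each proud stud in until it is level with the others, without sinking any stud below them. Then hang the probe back upright in its rest, leaving the jar, bottle and bowl where they stand.

Things in the scene. Friction and masses are not known exactly. Their poses are not given: they have to be found in the camera images.
- stand: Sloped work stand carrying a black tray. Origin: centre of its underside on the bench; z up; x points away from the robot, up the slope; y to the left seen from the robot (yaw differs each time). In the tray six bright round steel studs stand in two rows of three, 50 mm apart both ways.
- face_mid (a point): Centre of the black tray's flat face, 85 mm above the bench; axes as the stand's. The face is 186 mm wide (y) and 112 mm up the slope; it slopes 25 degrees, rising towards +x, and its normal in this frame is (-0.4226, 0, 0.9063). Tray rim 4 mm high. Stud heads are 18 mm across, flat tops parallel to the face, 10 mm above it when level.
- lamp_mid (a point): Centre of an aluminium lamp bar, part of the stand, 24 (x) x 215 (y) x 16 mm, across the back of the tray at z 282 to 298 mm on two thin posts (stand x +70, y +-94 mm). A tool held upright does not fit over the upper row beside it: keep the tool square to the sloping face.
- pt1 (a point): Stud place 1: lower row, left as seen from the robot. The point where the centre of this stud's top is when the stud is level. It is fixed on the stand and does not show how high the stud now stands.
- pt2 (a point): Stud place 2: lower row, middle as seen from the robot. The point where the centre of this stud's top is when the stud is level. It is fixed on the stand and does not show how high the stud now stands.
- pt3 (a point): Stud place 3: lower row, right as seen from the robot. The point where the centre of this stud's top is when the stud is level. It is fixed on the stand and does not show how high the stud now stands.
- pt4 (a point): Stud place 4: upper row, left as seen from the robot. The point where the centre of this stud's top is when the stud is level. It is fixed on the stand and does not show how high the stud now stands.
- pt5 (a point): Stud place 5: upper row, middle as seen from the robot. The point where the centre of this stud's top is when the stud is level. It is fixed on the stand and does not show how high the stud now stands.
- pt6 (a point): Stud place 6: upper row, right as seen from the robot. The point where the centre of this stud's top is when the stud is level. It is fixed on the stand and does not show how high the stud now stands.
- low_a (a joint): Height of one of the studs of the lower row, m along the face's normal: 0 level, + proud. Which of the row's three places it has is not told and varies. The proud one: starts 4 to 5.5 mm high. Tight fit: stays put below about 11 N, slides in above about 12 N, stays where left, can be sunk up to 5 mm below level, cannot be drawn back.
- low_b (a joint): Height of one of the studs of the lower row, m along the face's normal: 0 level, + proud. Which of the row's three places it has is not told and varies. Starts level. Tight fit: stays put below about 11 N, slides in above about 12 N, stays where left, can be sunk up to 5 mm below level, cannot be drawn back.
- low_c (a joint): Height of one of the studs of the lower row, m along the face's normal: 0 level, + proud. Which of the row's three places it has is not told and varies. Starts level. Tight fit: stays put below about 11 N, slides in above about 12 N, stays where left, can be sunk up to 5 mm below level, cannot be drawn back.
- high_a (a joint): Height of one of the studs of the upper row, m along the face's normal: 0 level, + proud. Which of the row's three places it has is not told and varies. The proud one: starts 4 to 5.5 mm high. Tight fit: stays put below about 11 N, slides in above about 12 N, stays where left, can be sunk up to 5 mm below level, cannot be drawn back.
- high_b (a joint): Height of one of the studs of the upper row, m along the face's normal: 0 level, + proud. Which of the row's three places it has is not told and varies. Starts level. Tight fit: stays put below about 11 N, slides in above about 12 N, stays where left, can be sunk up to 5 mm below level, cannot be drawn back.
- high_c (a joint): Height of one of the studs of the upper row, m along the face's normal: 0 level, + proud. Which of the row's three places it has is not told and varies. Starts level. Tight fit: stays put below about 11 N, slides in above about 12 N, stays where left, can be sunk up to 5 mm below level, cannot be drawn back.
- probe_grip (a point): Centre of the loose hand probe's handle (70 to 135 g); z along the probe, away from its tip. Black square handle 18 x 18 mm, 64 mm long, flats along x and y; below it (from 32 mm under this point) a steel collar 30 mm across, 5 mm thick, a shaft 12 mm across, 45 mm long, then a brass ball-ended plunger 6 mm across, standing out 15 mm: its tip is 97 mm from this point.
- probe_tip (a point): The end of the probe's ball-ended plunger, 97 mm from the handle's centre while the plunger is out.
- plunger (a joint): How far the sprung plunger is pushed into the probe, m: 0 = fully out, 0.008 = hard stop. The spring takes 0.6 N to start and 300 N/m more: 3 N at the stop; beyond that the probe pushes rigidly.
- rest: Probe rest: a dark steel foot 85 x 70 mm and a post, carrying a flat aluminium fork. Origin: centre of the slot, on the bench; z up. The fork's top is 100 mm high, its slot 18 mm wide (y), open towards -x of this frame, closed 16 mm behind the origin (+x). The probe hangs upright in the slot with its collar on the fork, shaft through the slot.
- rest_spot (a point): Where the centre of the probe's handle is when the probe hangs in the rest: over the middle of the slot, 137 mm above the bench.
- stack: Bystander, fixed: a pile of cardboard sheets, 90 x 90 x 66 mm, topped with spare studs 8 mm high. Origin: centre of its underside. It stands on the side of the bench where the probe rest does not.
- jar_mid (a point): Bystander: loose amber glass jar with lid, 56 mm across, 85 mm high; point at its centre. Beside the stand.
- bottle_mid (a point): Bystander: loose white bottle, 48 mm across, 140 mm high; point at its centre. On the other side of the stand.
- cup_mid (a point): Bystander: small loose white bowl, 52 mm across the rim, 40 mm high; point at its centre. Between robot and stand.
Things that resemble listed ones, but are neither listed nor needed, are in the scene too. What is meant by the part that bears probe_grip is not blue, and is the larger of those in its own colour.

How it is judged (in metres and radians):
On the way, in this order (a step that is already met when the one before it is completed fails the run):
1. the probe's tip is pressed on the stud of the lower row, left (distance between probe_tip and pt1 below 0.0115 m and value of joint plunger above 0.0005 m), for 0.05 s.
2. the probe's tip is pressed on the stud of the lower row, middle (distance between probe_tip and pt2 below 0.0115 m and value of joint plunger above 0.0005 m), for 0.05 s.
3. the probe's tip is pressed on the stud of the lower row, right (distance between probe_tip and pt3 below 0.0115 m and value of joint plunger above 0.0005 m), for 0.05 s.
4. the probe's tip is pressed on the stud of the upper row, left (distance between probe_tip and pt4 below 0.0115 m and value of joint plunger above 0.0005 m), for 0.05 s.
5. the probe's tip is pressed on the stud of the upper row, middle (distance between probe_tip and pt5 below 0.0115 m and value of joint plunger above 0.0005 m), for 0.05 s.
6. the probe's tip is pressed on the stud of the upper row, right (distance between probe_tip and pt6 below 0.0115 m and value of joint plunger above 0.0005 m), for 0.05 s.
At the end, for the whole second after the job is handed in: All six studs are within 1.5 mm of level, and the probe hangs in its fork: handle centre within 15 mm sideways and 5 mm in height of its place, within 0.12 rad of upright, let go (value of joint low_a between -0.0015 and 0.0015 m and value of joint low_b between -0.0015 and 0.0015 m and value of joint low_c between -0.0015 and 0.0015 m and value of joint high_a between -0.0015 and 0.0015 m and value of joint high_b between -0.0015 and 0.0015 m and value of joint high_c between -0.0015 and 0.0015 m and horizontal distance between probe_grip and rest_spot below 0.015 m and z of probe_grip in the frame of rest between 0.132 and 0.142 m and angle between probe_grip's own z axis and vertical below 0.12 rad); the robot touches nothing.
It fails at once if the jar, bottle or bowl is moved more than 20 mm (distance of any of jar_mid, bottle_mid, cup_mid from where it was at the start of the episode above 0.02 m).
It fails at once if the jar or bottle is tipped (angle between any of jar_mid, bottle_mid's own z axis and vertical above 0.4 rad).
It also fails if it takes over 72 s, if anything falls off the work surface, if the arm or the gripper's body presses on something with over 40 N, if the wrist force passes 120 N, or if a joint passes its speed limit or range.

## Robot

A 7-joint arm with a two-finger parallel gripper is mounted at the origin on the work surface. World frame = base frame: x ahead of the robot, y to its left, z up, the work surface at z = 0. Lengths are in m, angles in degrees, forces in N, time in s.
With the tool pointing down it reaches from about 0.35 to 0.9 m from the base axis. Payload 8.1 kg.
Tool frame: the origin (TCP) lies midway between the tips of the shut fingers; the grasp point (between the pads) lies 19 mm behind it; x points along the fingers, y is the direction in which the jaws open and shut, and the axes are right-handed (so a half turn about x gives the same grasp; the last joint's range is limited). The gripper opens to 92 mm and grips with 3 to 60 N. Pads are 19 mm wide; open, the fingers measure 130 mm over their backs; the gripper's body (75 mm by 190 mm) begins 47 mm behind the grasp point.
Start: joints at [62.418, 24.895, 1.432, 90.138, -0.665, 64.973, -4.303], TCP at [0.231, -0.581, 0.227] pointing down, gripper open.
Joint ranges: [-149.89, 149.89], [-25.12, 119.58], [-72.63, 75.52], [4.76, 147.25], [-75.54, 255.54], [6.69, 114.76], [-157.13, 157.13]. Speed limits (degrees/s): [127.2, 127.2, 172.46, 172.46, 180, 180, 180].

## Interface

Orientations are given as a 3x3 rotation matrix whose columns are the frame's x, y, z axes.
In Python, from rig import ctrl, claw, read_camera, camera_params, telemetry gives the robot as it stands. The module is installed in compiled form; this text tells all that it offers. Calls block until the motion is done:
- ctrl.move_ptp(position, orientation): joint-space move of the TCP to a pose.
- ctrl.servo_line(position, rot=None, max_speed=0.15): straight line of the TCP; rot=None keeps the orientation; max_speed is the mean speed in m/s.
- ctrl.move_joints(angles): joint-space move.
- claw.ungrasp() and claw.grasp(f_grip=None): open the fingers fully, or close them until they stop; f_grip is the grip in N (None keeps the last).
- ctrl.dwell(seconds).
- ctrl.ik(position, orientation): joint angles nearest the present ones, or None.
- read_camera(name): name is "scene" or "top" or "wrist"; returns (picture, depth): 480x640x3 uint8, red, green, blue; 480x640 float32, m along the optical axis (not along the pixel's ray), 0 where there is no reading.
- camera_params(name): a dict with "fovy" (degrees; the focal length in pixels is half the picture's height over the tangent of half this angle, whatever the lens; pixels are square), "cx", "cy" (the principal point, pixels), "R" (3x3) and "t" (3): a world point X has camera coordinates R X + t; the wrist camera has in their place "hand_eye" (4x4, takes a point from camera to tool coordinates, whose origin is the TCP and whose axes are the tool frame's). Camera axes: x right, y down, z forward; pixel columns grow to the right and rows downward; lengths in m; the calibration is good to about 2 mm. A picture is of the moment at which its call begins: read the wrist's pose just before it. camera_params takes no time and is no camera call.
A pose or a line that the arm cannot do raises ctrl.IKError and nothing moves.
- ctrl.finish_job(): hands the job in, once; it reports no verdict.
Readings, each from a call of its own:
- telemetry.current_time(): time.
- telemetry.current_qpos(): joint angles.
- telemetry.current_joint_velocities(): joint speeds.
- telemetry.current_tau(): joint torques, N m.
- telemetry.current_ee_pos(): TCP position.
- telemetry.current_ee_rot(): TCP orientation.
- telemetry.current_ft_force(): force on the tool from outside, world axes, zero at the start.
- telemetry.current_moment(): the same for the moment, N m.
- telemetry.current_opening(): opening from 0.0 (shut) to 1.0 (fully open).
Only numpy, scipy, OpenCV 4.12 (cv2) and the standard library are available. Lean on these libraries where they do the work, as an engineer would, in place of code of your own. Each camera call takes 0.05 s, during which the arm holds its last target. There are 200 camera calls.

## Working session

There is one attempt and no reset: what is moved stays moved. The work goes in short steps, each a Python script; the robot and the scene stay as the last script left them, time stands still between calls to the robot, and variables do not carry over. Pictures are saved under pics/ and viewed, about 8 in all and at most 12, crops included, and the job is handed in when it is done.

```bash
mkdir -p pics; cat > h.py <<'E'
import numpy as np, cv2
from rig import ctrl, claw, read_camera, camera_params, telemetry as T
def K(p):
    f=240/np.tan(np.radians(p["fovy"])/2); return f,p["cx"],p["cy"]
def pose(name):
    p=camera_params(name)
    if name=="wrist":
        H=np.array(p["hand_eye"]);R=np.array(T.current_ee_rot());t=np.array(T.current_ee_pos())
        return p,R@H[:3,:3],R@H[:3,3]+t   # cam->world
    R=np.array(p["R"]);return p,R.T,-R.T@np.array(p["t"])
def shot(name,fn=None):
    P=pose(name);im,d=read_camera(name)
    if fn: cv2.imwrite("pics/"+fn,im[:,:,::-1])
    return P,im,d
def cloud(P,d):
    p,R,t=P;f,cx,cy=K(p);v,u=np.mgrid[:480,:640]
    return np.dstack([(u-cx)/f*d,(v-cy)/f*d,d])@R.T+t
def ray(P,u,v):
    p,R,t=P;f,cx,cy=K(p);return t,R@np.array([(u-cx)/f,(v-cy)/f,1.])
def onz(P,u,v,z):
    o,r=ray(P,u,v);return o+r*(z-o[2])/r[2]
def proj(P,X):
    p,R,t=P;f,cx,cy=K(p);c=R.T@(np.array(X)-t);return f*c[0]/c[2]+cx,f*c[1]/c[2]+cy
E
python3 - <<'E'
from h import *
for n in("scene","top"):
    P,im,d=shot(n,n+".png");print(n,P[0]["fovy"],P[2],np.round(P[1][:,2],2));np.savez(n,im=im,d=d)
    print((d>0).mean())
print(camera_params("wrist")); print(T.current_ee_rot(),T.current_time())
E
```

```text
scene 51.1810314590819 [0.9010669  0.56984365 0.8904765 ] [-0.38 -0.58 -0.72]
0.9957682291666666
top 43.70539870162926 [0.33368118 0.01576668 1.31883907] [ 0.17 -0.01 -0.99]
0.9962109375
{'fovy': 59.52200762186145, 'cx': 322.3360174832413, 'cy': 235.92525933039863, 'hand_eye': array([[-2.51585567e-04, -2.46588658e-01,  9.69120204e-01,
        -1.56625938e-01],
       [ 9.99998712e-01,  1.47411585e-03,  6.34684418e-04,
        -6.78955302e-04],
       [-1.58510144e-03,  9.69119116e-01,  2.46587970e-01,
        -6.57999817e-02],
       [ 0.00000000e+00,  0.00000000e+00,  0.00000000e+00,
         1.00000000e+00]])}
[[-6.32767787e-04  3.69700505e-01 -9.29150761e-01]
 [ 1.22986004e-03 -9.29149956e-01 -3.69701023e-01]
 [-9.99999044e-01 -1.37666029e-03  1.33256284e-04]] 0.1
```

View pics/scene.png

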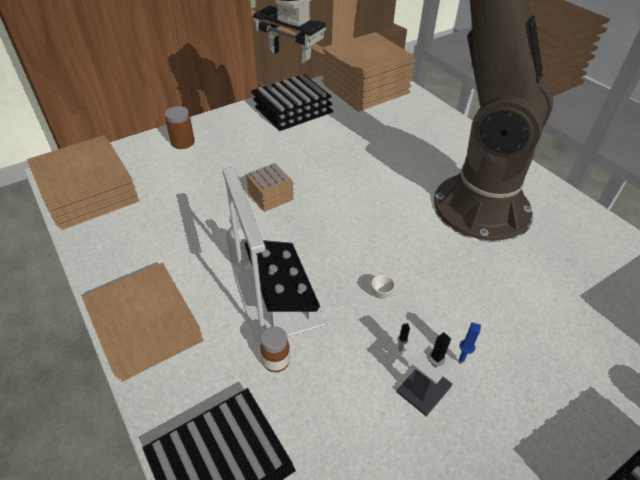

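View pics/top.png

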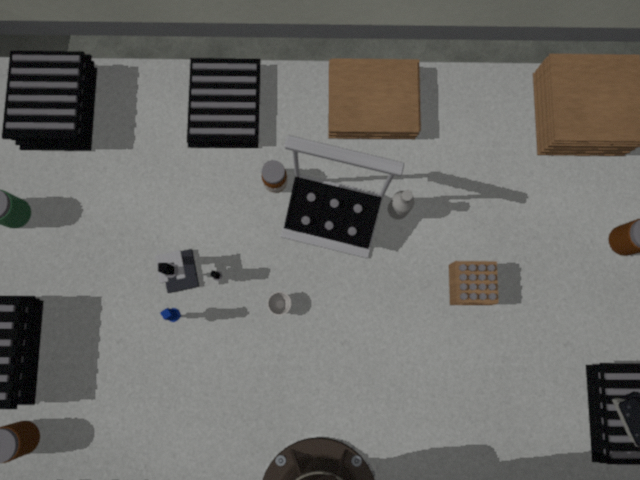

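The scene view shows the tray with six studs around (280,270), and the rest at about (430,375). There are three probe-like objects:
- Large black at scene (440,347), top (167,268).
- Small black at scene (405,335), top (215,275).
- Blue at scene (470,340), top (170,314).

The large black one fits: it isn't blue and is the larger of the two black ones. I'll confirm that in a crop and measure from the depth.

```bash
python3 - <<'E'
from h import *
S={n:(pose(n),np.load(n+".npz")) for n in("scene","top")}
im=S["scene"][1]["im"]; a=cv2.resize(im[300:420,370:500],None,fx=5,fy=5,interpolation=2)
cv2.imwrite("pics/crop1.png",a[:,:,::-1])
for n in S:
    P,z=S[n];im=z["im"].astype(int);C=cloud(P,z["d"]);g=im.max(2)
    c0={"scene":((385,320),(465,420)),"top":((140,235),(245,300))}[n]
    sl=np.s_[c0[0][1]:c0[1][1],c0[0][0]:c0[1][0]]
    X=C[sl].reshape(-1,3);G=g[sl].ravel();sat=(im.max(2)-im.min(2))[sl].ravel()
    for lo,hi in((.108,.165),(.165,.18)):
        m=(X[:,2]>lo)&(X[:,2]<hi)&(G<60)
        lab=X[m]
        # cluster on xy grid
        if len(lab):
            k=min(2,len(lab));_,l,c=cv2.kmeans(lab.astype(np.float32),k,None,(3,50,1e-4),5,2)
            for i in range(k):q=lab[l[:,0]==i];print(n,lo,hi,len(q),q.mean(0).round(4),q.min(0).round(3),q.max(0).round(3))
    m=(X[:,2]>.092)&(X[:,2]<.105)&(G>70)
    if m.sum(): q=X[m];print("fork",len(q),q.mean(0).round(4),q.min(0).round(3),q.max(0).round(3)); r=cv2.minAreaRect((q[:,:2]*1000).astype(np.float32));print(r)
    # tray
    c1={"scene":((240,235),(325,325)),"top":((280,175),(385,245))}[n]
    sl=np.s_[c1[0][1]:c1[1][1],c1[0][0]:c1[1][0]]
    X=C[sl].reshape(-1,3);G=g[sl].ravel()
    m=(G<50)&(X[:,2]>.04)&(X[:,2]<.13);q=X[m]
    for _ in range(4):
        c=q.mean(0);nn=np.linalg.svd(q-c)[2][2];nn*=np.sign(nn[2]);r=(q-c)@nn;q=q[abs(r)<.002]
    print(n,"tray",len(q),c.round(4),nn.round(4),"tilt",np.degrees(np.arccos(nn[2])).round(2),"yaw",np.degrees(np.arctan2(-nn[1],-nn[0])).round(2),"resid",r.std())
    h=((C-c)@nn)
    M=((g>75)&(h>.003)&(h<.022)).astype(np.uint8);k=np.zeros_like(M);k[sl]=1;M*=k
    N,L,st,ce=cv2.connectedComponentsWithStats(M)
    for i in range(1,N):
        if st[i,4]>20: q=C[L==i];print(" comp",st[i,4],ce[i].round(1),q.mean(0).round(4),"h med",np.median(h[L==i]).round(4))
E
```

```text
scene 0.108 0.165 111 [0.4695 0.3098 0.1226] [0.455 0.299 0.108] [0.474 0.316 0.137]
scene 0.108 0.165 123 [0.4694 0.3106 0.1506] [0.457 0.3   0.137] [0.474 0.316 0.165]
scene 0.165 0.18 56 [0.4692 0.3077 0.1692] [0.465 0.299 0.165] [0.474 0.316 0.172]
scene 0.165 0.18 42 [0.4605 0.3086 0.1693] [0.456 0.3   0.166] [0.465 0.316 0.172]
fork 711 [0.4787 0.3109 0.1007] [0.439 0.215 0.092] [0.506 0.341 0.105]
((476.7619323730469, 277.4928894042969), (62.0915641784668, 120.32937622070312), 7.890382289886475)
scene tray 1653 [ 0.5912 -0.0088  0.0859] [-0.4032  0.0993  0.9097] tilt 24.53 yaw -13.84 resid 0.0009671040838844854
 comp 41 [265.6 252.6] [ 0.5968 -0.0732  0.1052] h med 0.0094
 comp 44 [286.2 254. ] [ 0.5532 -0.0626  0.0846] h med 0.0093
 comp 57 [272.3 268.5] [ 0.6077 -0.0249  0.1087] h med 0.0138
 comp 48 [293.3 270.6] [ 0.5646 -0.0147  0.0847] h med 0.0092
 comp 58 [301.4 287.4] [0.5753 0.0346 0.0884] h med 0.0141
 comp 55 [279.  287.8] [0.62   0.0227 0.1052] h med 0.0094
 comp 33 [258.9 304.4] [0.6808 0.0559 0.1334] h med 0.0137
top 0.108 0.165 38 [0.4621 0.2994 0.1233] [0.454 
[... 228 characters left out ...]
 0.169 ] [0.465 0.298 0.165] [0.471 0.313 0.173]
fork 484 [0.4759 0.3074 0.0994] [0.438 0.224 0.093] [0.505 0.34  0.105]
((478.43927001953125, 283.0345764160156), (57.99315643310547, 107.6050033569336), 13.1639404296875)
top tray 2013 [ 0.5901 -0.023   0.0858] [-0.4064  0.1026  0.9079] tilt 24.78 yaw -14.16 resid 0.001103174149932979
 comp 51 [310.6 196.7] [0.6199 0.0219 0.1045] h med 0.0094
 comp 52 [333.6 202.8] [ 0.6064 -0.0259  0.1091] h med 0.0144
 comp 49 [357.2 208.2] [ 0.5964 -0.0751  0.1043] h med 0.009
 comp 47 [304.9 219.9] [0.5738 0.0333 0.0881] h med 0.0146
 comp 48 [328.5 225.1] [ 0.564  -0.0162  0.0832] h med 0.0089
 comp 49 [351.6 230.7] [ 0.5525 -0.0646  0.084 ] h med 0.0094
```

View pics/crop1.png

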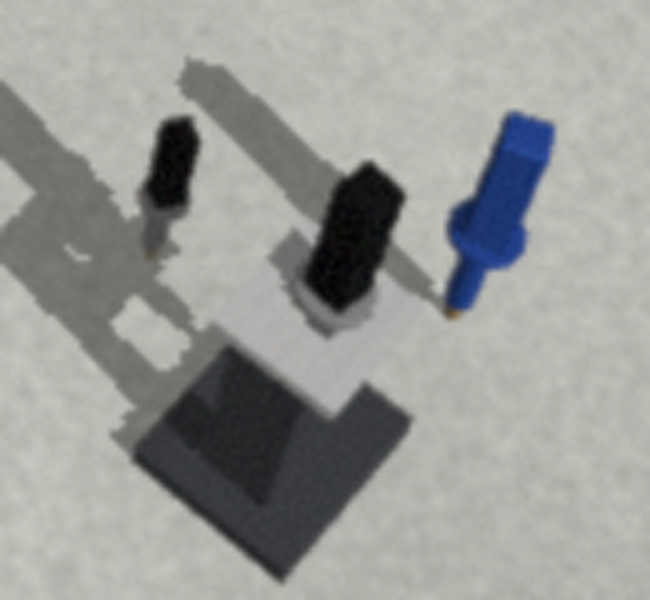

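The crop confirms it: the large black probe hangs in the aluminium fork, while the small black and blue ones stand apart. Pt1 and pt5 measure proud at about 14.3 mm; the other four are about 9.2 mm. Next I need the fork's slot direction and the decoys' positions for finger clearance.

```bash
python3 - <<'E'
from h import *
x0,y0,s=.36,.18,3000.
out=[]
for n in("scene","top"):
    P=pose(n);z=np.load(n+".npz");C=cloud(P,z["d"]).reshape(-1,3);I=z["im"].reshape(-1,3)
    o=np.full((480,390,3),(60,0,60),np.uint8)  # rows: x down->up, cols: y left
    m=(C[:,2]>.006)&(C[:,0]>x0)&(C[:,0]<.56)&(C[:,1]>y0-.02)&(C[:,1]<.36)
    idx=np.argsort(C[m][:,2])
    for X,c in zip(C[m][idx],I[m][idx]):
        u=int((.36-X[1])*2000);v=int((.58-X[0])*2000)
        col=c[::-1].tolist()
        if .094<X[2]<.104 and c.max()>70: col=(0,255,255)
        if X[2]>.108: col=(0,0,255) if c.max()<80 else (255,100,0)
        cv2.circle(o,(u,v),2,col,-1)
    out.append(o)
    b=(I[:,2].astype(int)-I[:,0]>40)&m;q=C[b];print(n,"blue",q.mean(0).round(3),q.min(0).round(3),q.max(0).round(3))
    b=m&(I.max(1)<60)&(C[:,2]>.03)&(C[:,1]<.26)&(C[:,0]<.52);q=C[b];print("small",len(q),q.mean(0).round(3),q.min(0).round(3),q.max(0).round(3))
    b=m&(C[:,2]>.01)&(C[:,2]<.03)&(I.max(1)<80);q=C[b];print("foot",q.mean(0).round(3),cv2.minAreaRect((q[:,:2]*1000).astype(np.float32)))
o=np.hstack(out);cv2.imwrite("pics/ortho.png",o)
E
```

```text
scene blue [0.381 0.31  0.09 ] [0.362 0.293 0.014] [0.391 0.321 0.132]
small 122 [0.463 0.223 0.075] [0.453 0.215 0.044] [0.468 0.228 0.094]
foot [0.484 0.318 0.014] ((466.9563293457031, 305.56829833984375), (124.32487487792969, 118.54397583007812), 43.757083892822266)
top blue [0.375 0.302 0.101] [0.363 0.292 0.058] [0.39  0.315 0.135]
small 58 [0.459 0.218 0.079] [0.452 0.213 0.046] [0.467 0.226 0.098]
foot [0.464 0.297 0.013] ((448.90191650390625, 299.68780517578125), (65.83807373046875, 136.66835021972656), 65.91089630126953)
```

View pics/ortho.png

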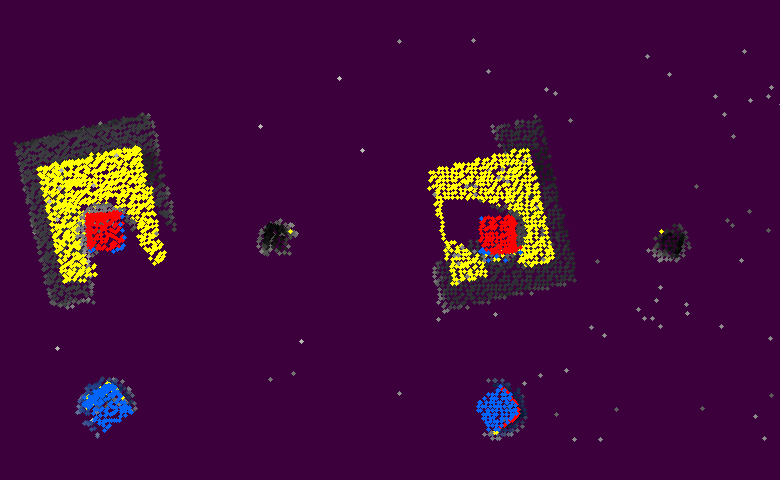

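The ortho shows the fork slot opening towards world -x with the rest yawed about +10°. The decoys stand about 88 mm from the probe, with tops at 0.133 m and 0.098 m, so a vertical lift is clear. Now I'll raise the arm, go over the rest and take a close wrist look.

```bash
cat >> h.py <<'E'
def down(yaw):
    c,s=np.cos(np.radians(yaw)),np.sin(np.radians(yaw))
    return np.array([[0,s,-c],[0,-c,-s],[-1,0,0]])
E
python3 - <<'E'
from h import *
R=down(10)
ctrl.move_ptp([.25,-.45,.45],down(-20))
ctrl.move_ptp([.455,.30,.42],R); print(T.current_time())
ctrl.servo_line([.463,.307,.26],max_speed=.3)
print(T.current_time(),T.current_qpos(),T.current_ee_pos())
P,im,d=shot("wrist","w1.png");np.savez("w1",im=im,d=d)
C=cloud(P,d);g=im.max(2)
m=(g<60)&(C[:,:,2]>.16)&(C[:,:,2]<.18)&(abs(C[:,:,0]-.465)<.03)&(abs(C[:,:,1]-.307)<.03)
q=C[m];r=cv2.minAreaRect((q[:,:2]*1000).astype(np.float32));print("top",m.sum(),q.mean(0),r)
m=(C[:,:,2]>.094)&(C[:,:,2]<.105)&(g>60)&(abs(C[:,:,1]-.307)<.06);q=C[m];print("fork",m.sum(),q[:,2].mean(),cv2.minAreaRect((q[:,:2]*1000).astype(np.float32)))
E
```

```text
3.8583
4.5417 [   5.24932808   30.99826426  -66.45023501   93.55425238   29.25718933
   74.94383863 -146.04524586] [0.46329441 0.30752124 0.26125882]
top 828 [0.46435744 0.30600019 0.16710703] ((463.502197265625, 305.9717712402344), (18.19830894470215, 17.487060546875), 2.88460111618042)
fork 4022 0.09903698351991547 ((445.69915771484375, 301.67724609375), (113.47742462158203, 51.99991989135742), 13.026613235473633)
```

View pics/w1.png

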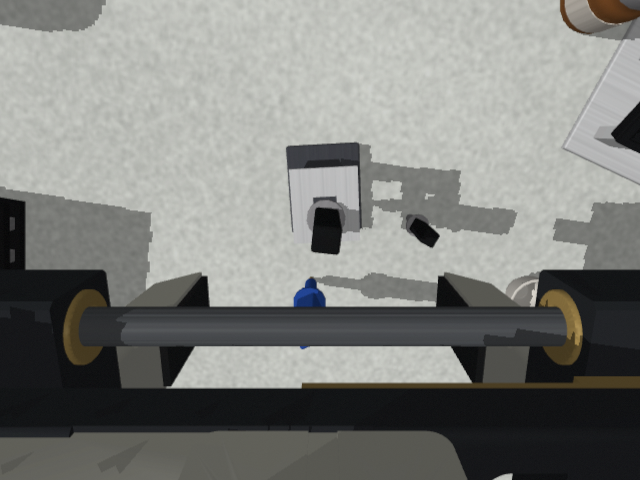

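The wrist view shows the handle top at (327,240), the fork at (325,190), the blue decoy at (310,300) and the small decoy at (425,230). The handle measures (0.464, 0.306), yawed about 3°. The arm ended up in an awkward elbow configuration (J3 and J7 near their limits), so I'll raise it, switch to the natural one with the half-turn grasp, and then pick.

```bash
python3 - <<'E'
from h import *
ctrl.servo_line([.455,.30,.42],max_speed=.3)
ctrl.move_joints([-36,20,1.4,80,-.7,75,-70])
print(T.current_ee_pos(),np.round(T.current_ee_rot(),2).tolist())
R=down(183)
print(ctrl.ik([.464,.306,.26],R))
ctrl.move_ptp([.464,.306,.26],R)
print(T.current_qpos(),T.current_ee_pos(),T.current_time())
# tray reachability checks
s=np.radians(-14);c,sn=np.cos(s),np.sin(s)
n=np.array([-.4226*c,-.4226*sn,.9063]);y=-np.array([sn,c,0])*-1
Rt=np.column_stack([-n,y,np.cross(-n,y)])
print(Rt.round(2).tolist());
for p in([.62,.022,.104],[.554,-.064,.084]): print(ctrl.ik(np.array(p)+n*.078,Rt))
np.save("Rt",Rt)
E
```

```text
[0.55721428 0.32745254 0.35216267] [[0.07, 0.81, -0.58], [0.05, -0.58, -0.81], [-1.0, 0.03, -0.08]]
[-21.23405427  18.97626155 -23.41413893  95.65325677   8.06725319
  67.03907476  46.3321496 ]
[-21.21465075  18.97582317 -23.41778473  95.63433706   8.06725441
  67.04488304  46.27608074] [0.4641972  0.30595243 0.26013611] 8.2
[[0.41, -0.24, 0.88], [-0.1, 0.97, 0.22], [-0.91, 0.0, 0.37]]
[  2.17763687  14.92274184 -15.75514297 119.2292818   21.63928623
  25.30970359  72.68285828]
[ 14.08532863  11.26068668 -15.87410805 128.21676678  11.89956649
  18.21489259  91.42973295]
```

```bash
python3 - <<'E'
from h import *
ctrl.servo_line([.464,.306,.118],max_speed=.15)
f0=np.array(T.current_ft_force())
claw.grasp(60); f1=np.array(T.current_ft_force())
print(T.current_opening(),f0,f1,T.current_ee_pos())
g=np.array(T.current_ee_pos());np.save("grasp",g)
ctrl.servo_line([g[0],g[1],g[2]+.11],max_speed=.15)
ctrl.dwell(.2)
print(T.current_opening(),T.current_ft_force(),T.current_time(),T.current_ee_pos())
P,im,d=shot("wrist","w2.png");np.savez("w2",im=im,d=d)
E
```

```text
0.1875490323945117 [-0.23802357  0.05506053  0.00887092] [ 0.41550179 -0.18376367  0.85621584] [0.4639647  0.30597035 0.11795015]
0.19239985084709949 [-0.12234294 -0.061911   -1.15997009] 11.5167 [0.4635919 0.305643  0.2269714]
```

View pics/w2.png

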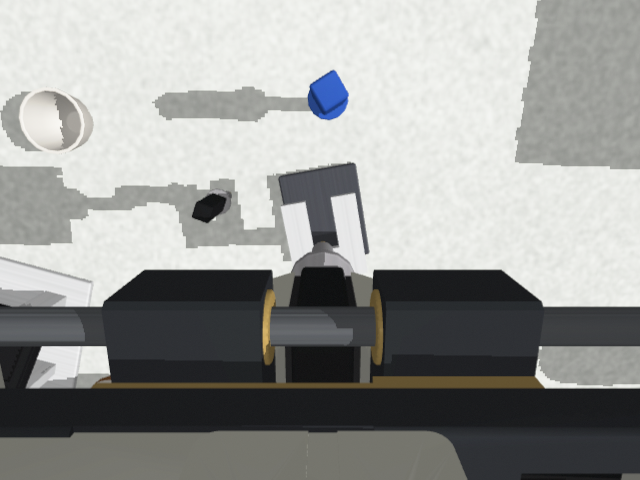

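Grasp is good: opening about 17.6 mm, weight about 1.2 N, handle square in the jaws, and the empty fork slot in view at (325,225). Next I'll fit the stand pose, hover over stud 1 square to the face, and check with the wrist camera.

```bash
python3 - <<'E'
from h import *
from scipy.optimize import least_squares
# measured stud tops pt1..6 (scene, top)
M=np.array([[[.5753,.0346,.0884],[.5646,-.0147,.0847],[.5532,-.0626,.0846],[.62,.0227,.1052],[.6077,-.0249,.1087],[.5968,-.0732,.1052]],
[[.5738,.0333,.0881],[.564,-.0162,.0832],[.5525,-.0646,.084],[.6199,.0219,.1045],[.6064,-.0259,.1091],[.5964,-.0751,.1043]]])
n0=np.array([-.4226,0,.9063]);u0=np.array([.9063,0,.4226])
L=np.array([r*.025*u0+np.array([0,c*.05,0])+.01*n0+[0,0,.085] for r in(-1,1) for c in(1,0,-1)])
off=np.zeros((6,1));off[[0,4]]=.0048
def W(p,X):
    c,s=np.cos(p[2]),np.sin(p[2]);return X@np.array([[c,-s,0],[s,c,0],[0,0,1]]).T+[p[0],p[1],0]
for k in(M[0],M[1],M.mean(0)):
    r=least_squares(lambda p:(W(p,L+off*n0)-k).ravel(),[.59,-.02,-.24]);print(r.x[:2].round(4),np.degrees(r.x[2]).round(2),(r.fun.reshape(6,3)*1000).round(1).tolist())
p=r.x;pts=W(p,L);c,s=np.cos(p[2]),np.sin(p[2]);n=np.array([-.4226*c,-.4226*s,.9063]);y=np.array([-s,c,0])
Rt=np.column_stack([-n,y,np.cross(-n,y)]);np.savez("tray",pts=pts,n=n,R=Rt);print(pts.round(4).tolist())
# slot check
z=np.load("w2.npz")
g=np.load("grasp.npy");print("grasp",g)
for h in(.015,.15):
  for i in range(6): 
    q=ctrl.ik(pts[i]+n*(.078+h),Rt); print(h,i,None if q is None else np.round(q,0))
ctrl.servo_line([.455,.30,.29],max_speed=.25)
ctrl.move_ptp(pts[0]+n*(.078+.10),Rt)
ctrl.servo_line(pts[0]+n*(.078+.018),rot=Rt,max_speed=.1)
ctrl.dwell(.2);print(T.current_time(),T.current_ft_force(),T.current_ee_pos()-(pts[0]+n*.096))
P,im,d=shot("wrist","w3.png");np.savez("w3",im=im,d=d)
tip=np.array(T.current_ee_pos())+np.array(T.current_ee_rot())[:,0]*.078
print("tip px",proj(P,tip),[np.round(proj(P,q)).tolist() for q in pts])
E
```

```text
[ 0.591  -0.0209] -13.83 [[-0.4, 0.0, -0.6], [0.3, 0.3, -1.2], [-0.2, -0.4, -1.1], [0.9, 0.6, -0.6], [-0.7, 0.1, 0.3], [0.2, -0.6, -0.6]]
[ 0.5903 -0.0222] -13.51 [[0.0, -0.2, -0.3], [0.1, 0.2, 0.3], [-0.1, 0.0, -0.5], [-0.0, 0.2, 0.1], [-0.2, -0.2, -0.1], [0.1, -0.1, 0.3]]
[ 0.5906 -0.0216] -13.67 [[-0.2, -0.1, -0.4], [0.2, 0.3, -0.5], [-0.1, -0.2, -0.8], [0.4, 0.4, -0.2], [-0.5, -0.0, 0.1], [0.1, -0.3, -0.1]]
[[0.5763, 0.0334, 0.0835], [0.5645, -0.0152, 0.0835], [0.5527, -0.0638, 0.0835], [0.6204, 0.0227, 0.1046], [0.6086, -0.0259, 0.1046], [0.5967, -0.0745, 0.1046]]
grasp [0.4639647  0.30597035 0.11795015]
0.015 0 [-10.  11. -11. 126.  38.  26.  24.]
0.015 1 [ -3.  10. -11. 129.  35.  23.  33.]
0.015 2 [  4.   8. -10. 130.  29.  20.  44.]
0.015 3 [ -8.  13. -10. 120.  32.  29.  34.]
0.015 4 [ -1.  11. -10. 122.  28.  26.  42.]
0.015 5 [  5.  10. -10. 123.  23.  24.  53.]
0.15 0 [ -9.  -3. -15. 121.  21.  43.  39.]
0.15 1 [ -5.  -5. -11. 123.  17.  41.  49.]
0.15 2 [ -2.  -7.  -6. 125.  13.  40.  59.]
0.15 3 [ -7.   0. -13. 115.  19.  45.  45.]
0.15 4 [ -3.  -2. -11. 117.  16.  43.  54.]
0.15 5 [  1.  -4.  -6. 119.  12.  42.  63.]
14.1333 [-0.41048603  0.30131476 -0.77949614] [0.00017524 0.00012753 0.00063379]
tip px (np.float64(320.98528489645435), np.float64(247.680545691869)) [[321.0, 239.0], [241.0, 239.0], [161.0, 239.0], [321.0, 313.0], [244.0, 313.0], [168.0, 313.0]]
```

View pics/w3.png

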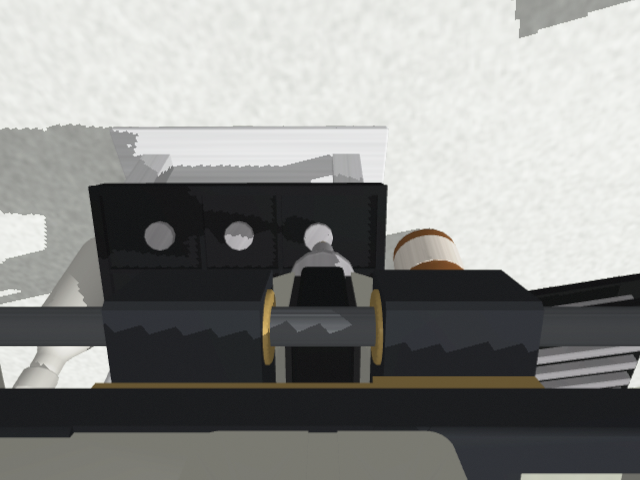

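The wrist view shows studs 1–3 at (319,237), (239,236) and (160,236), against projections at (321,239), (241,239) and (161,239). That agrees to about 1 mm. Now the touch pass on all six, measuring each height with the spring. The proud studs get only a light touch first.

```bash
cat >> h.py <<'E'
z_=None
def tray():
    z=np.load("tray.npz");return z["pts"],z["n"],z["R"]
def go(i,h,v=.04,dx=0):
    pts,n,R=tray();ctrl.servo_line(pts[i]+n*(.078+h),rot=R,max_speed=v)
def meas(i,n_=8):
    pts,n,R=tray();F=[];H=[]
    for _ in range(n_):
        F.append(np.array(T.current_ft_force())@n);H.append((np.array(T.current_ee_pos())-pts[i])@n-.078);ctrl.dwell(.02)
    return np.mean(H)*1000,np.mean(F),np.std(F)
E
python3 - <<'E'
from h import *
for i in range(6):
    o=.0048 if i in(0,4) else 0
    if i: go(i,.018 ,.12)
    go(i,o+.0035); ctrl.dwell(.15);a=meas(i)
    go(i,o-.003);ctrl.dwell(.15);b=meas(i)
    go(i,o-.0055);ctrl.dwell(.15);c=meas(i)
    print(i+1,*[np.round(x,2) for x in(a,b,c)],"surf mm",[round(x[0]+(x[1]-a[1]-.6)/.3,2) for x in(b,c)])
    go(i,.018,.08)
print(T.current_time(),T.current_opening())
E
```

```text
1 [ 8.35 -0.79  0.57] [1.88 0.83 0.47] [-0.66  1.62  0.28] surf mm [np.float64(5.27), np.float64(5.37)]
2 [ 3.63 -0.76  0.3 ] [-2.93  0.74  0.49] [-5.47  1.28  0.42] surf mm [np.float64(0.07), np.float64(-0.67)]
3 [ 3.63 -0.68  0.65] [-2.94  0.8   0.65] [-5.47  1.29  0.4 ] surf mm [np.float64(-0.03), np.float64(-0.92)]
4 [ 3.64 -1.11  0.41] [-2.91  0.75  0.56] [-5.47  1.42  0.31] surf mm [np.float64(1.3), np.float64(0.97)]
5 [ 8.37 -0.8   0.43] [1.88 0.72 0.53] [-0.66  1.46  0.52] surf mm [np.float64(4.96), np.float64(4.9)]
6 [ 3.64 -0.84  0.58] [-2.91  1.03  0.45] [-5.48  1.24  0.43] surf mm [np.float64(1.35), np.float64(-0.53)]
31.3333 0.1896571029232951
```

All six are touched. The level studs read about 0.2 mm on average, and studs 1 and 5 read +5.2 and +4.9 mm, matching the depth images. Now I'll press 5 (the arm is beside it) and then 1, slowly, to just short of the hard-stop depth, and compare with the level studs by depth camera.

```bash
python3 - <<'E'
from h import *
for i in(4,0):
    go(i,.018,.15);go(i,-.001,.06)
    for h in(-.004,-.0055,-.007,-.0078):
        go(i,h,.02);print(i+1,h,np.round(meas(i,4),2))
    go(i,-.003,.05);ctrl.dwell(.1);print(" spring",np.round(meas(i,10),2))
    go(i,.02,.1)
ctrl.servo_line(np.array(T.current_ee_pos())+tray()[1]*.10,max_speed=.2)
print(T.current_time(),T.current_opening())
pts,n,R=tray();P,im,d=shot("top");_=0
for nm in("top","scene"):
  A=[]
  for k in range(4):
    P,im,d=shot(nm);C=cloud(P,d);g=im.max(2);A.append([])
    for q in pts:
        u,v=proj(P,q);s=np.s_[int(v)-6:int(v)+8,int(u)-6:int(u)+8]
        X=C[s].reshape(-1,3);m=(g[s].ravel()>75)&(np.linalg.norm(X-q-((X-q)@n)[:,None]*n,axis=1)<.008);A[-1].append(np.median((X[m]-q)@n)*1000 if m.sum()>8 else np.nan)
  print(nm,np.nanmean(A,0).round(2))
E
```

```text
5 -0.004 [-3.85  4.93  0.37]
5 -0.0055 [-5.22  8.93  0.44]
5 -0.007 [-6.69  9.31  0.24]
5 -0.0078 [-7.45  9.91  0.69]
 spring [-3.07  1.23  0.37]
1 -0.004 [-3.68  5.84  0.61]
1 -0.0055 [-5.02  8.55  0.75]
1 -0.007 [-6.49  9.44  0.34]
1 -0.0078 [-7.25 10.36  0.46]
 spring [-3.06  1.09  0.43]
38.4583 0.19176140395257885
top [ 2.02 -0.11  0.12  0.42  1.83  0.06]
scene [2.52 1.03 0.72 0.92 2.21 0.89]
```

Both methods say studs 1 and 5 are still about 1.7 mm proud, due to compliance under the 11 N load. They need 1.6 mm more each.

```bash
cat > chk.py <<'E'
from h import *
def depthcheck():
  pts,n,R=tray()
  for nm in("top","scene"):
    A=[]
    for k in range(5):
      P,im,d=shot(nm);C=cloud(P,d);g=im.max(2);A.append([])
      for q in pts:
        u,v=proj(P,q);s=np.s_[int(v)-6:int(v)+8,int(u)-6:int(u)+8]
        X=C[s].reshape(-1,3);m=(g[s].ravel()>75)&(np.linalg.norm(X-q-((X-q)@n)[:,None]*n,axis=1)<.008);A[-1].append(np.median((X[m]-q)@n)*1000 if m.sum()>8 else np.nan)
    print(nm,np.nanmean(A,0).round(2))
E
python3 - <<'E'
from chk import *
for i in(0,4):
    go(i,.018,.2);go(i,-.005,.08)
    for h in(-.0080,-.0094):
        go(i,h,.02);print(i+1,h,np.round(meas(i,4),2))
    go(i,-.003,.05);ctrl.dwell(.1);print(" spring",np.round(meas(i,10),2))
    go(i,.02,.1)
ctrl.servo_line(np.array(T.current_ee_pos())+tray()[1]*.10,max_speed=.2)
print(T.current_time(),T.current_opening());depthcheck()
E
```

```text
1 -0.008 [-7.28  7.28  0.25]
1 -0.0094 [-8.6   9.43  0.28]
 spring [-3.06  0.84  0.53]
5 -0.008 [-7.58  6.12  0.56]
5 -0.0094 [-8.92  9.34  0.66]
 spring [-3.04  0.68  0.49]
44.8 0.1914455147200452
top [  nan   nan   nan -0.07 -0.2   0.16]
scene [0.89 1.05 0.76 1.35 0.8  0.88]chk.py:11: RuntimeWarning: Mean of empty slice
  print(nm,np.nanmean(A,0).round(2))
```

Studs 1 and 5 now match the others: 0.89 and 0.80 mm against a level-stud mean of about 1.0 in the scene view, and the spring readings agree. Back to the rest.

```bash
python3 - <<'E'
from h import *
g=np.load("grasp.npy");R=down(183)
ctrl.move_ptp([.455,.30,.29],R)
ctrl.servo_line([g[0],g[1],g[2]+.10],rot=R,max_speed=.2);ctrl.dwell(.2)
P,im,d=shot("wrist","w4.png")
e=np.array(T.current_ee_pos());print(T.current_time(),e,g,T.current_ft_force())
tip=e+np.array(T.current_ee_rot())[:,0]*.078;print("tip px",proj(P,tip),"collar",proj(P,[g[0],g[1],tip[2]+.062]),"slot",proj(P,[g[0],g[1],.1]))
E
```

```text
47.2583 [0.464431   0.30630721 0.21926865] [0.4639647  0.30597035 0.11795015] [ 0.48832005 -0.3319963  -1.47554214]
tip px (np.float64(321.11124963328365), np.float64(246.59171283145778)) collar (np.float64(319.9523768143995), np.float64(283.9047456136884)) slot (np.float64(320.6527647305666), np.float64(228.9962707060159))
```

View pics/w4.png

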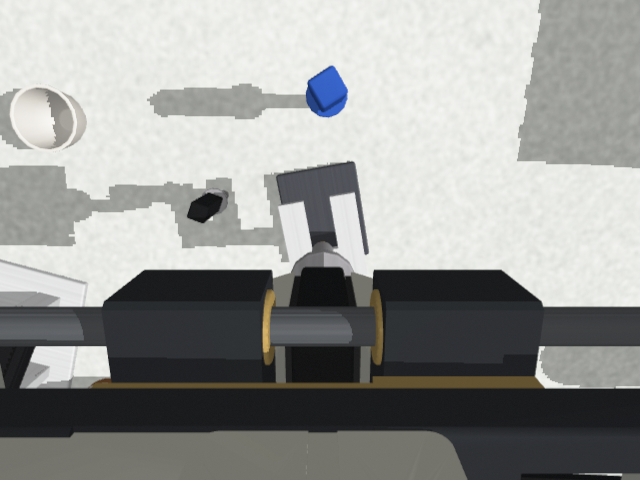

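The view matches the one right after the pick: the probe is straight in the jaws and over the slot, whose centre projects to (321,229). Lower and release.

```bash
python3 - <<'E'
from chk import *
g=np.load("grasp.npy");R=down(183)
ctrl.servo_line([g[0],g[1],g[2]+.02],rot=R,max_speed=.12);print(T.current_ft_force())
for h in(.006,.002,.0005):
    ctrl.servo_line([g[0],g[1],g[2]+h],rot=R,max_speed=.04);ctrl.dwell(.1);f=np.mean([T.current_ft_force() for _ in range(5)],0);print(h,f.round(2),T.current_ee_pos())
    if f[2]>3:break
claw.ungrasp();ctrl.dwell(.3)
ctrl.servo_line([g[0],g[1],g[2]+.14],max_speed=.15)
ctrl.move_ptp([.42,.22,.40],R)
print(T.current_time(),T.current_ft_force())
out=[]
for n in("scene","top"):
    P,im,d=shot(n,n+"2.png");C=cloud(P,d);k=im.max(2)
    m=(k<60)&(C[:,:,2]>.11)&(C[:,:,2]<.175)&(np.hypot(C[:,:,0]-.464,C[:,:,1]-.306)<.03)
    q=C[m];print(n,m.sum())
    if m.sum()>20:
        t=q[q[:,2]>.163];print(" top",t.mean(0).round(4),q[:,2].max().round(4),"low part",q[q[:,2]<.125].mean(0).round(4))
    out.append(im)
depthcheck()
cv2.imwrite("pics/end.png",np.hstack([cv2.resize(out[0][230:420,230:500],(400,282)),cv2.resize(out[1][130:340,140:440],(400,282))])[:,:,::-1])
E
```

```text
[-0.43398988  0.35532088 -0.09108484]
0.006 [-0.28 -0.06 -1.66] [0.46403931 0.30609039 0.12408206]
0.002 [ 0.11  0.11 -0.67] [0.46396781 0.30597806 0.11993674]
0.0005 [-0.05 -0.06 -0.7 ] [0.46395741 0.30596268 0.11846058]
52.725 [-0.41262193  0.22149955 -0.37896313]
scene 331
 top [0.4658 0.3092 0.169 ] 0.1732 low part [0.4695 0.311  0.1176]
top 0
top [ 0.3   0.05  0.38  0.45  0.15 -0.06]
scene [1.51 1.11 0.84 1.22 0.84 0.97]
```

View pics/end.png

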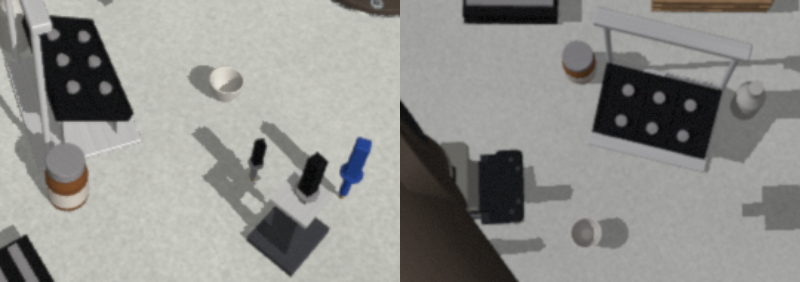

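The probe hangs upright in the fork, with its handle top at (0.466, 0.309, 0.169) as before. The studs are even within about 0.6 mm, and the jar, bottle and bowl stand in place. Handing in.

```bash
python3 -c "
from h import *
ctrl.finish_job();print(T.current_time())"
```

```text
the job is handed in; nothing more can be done
the job is handed in; nothing more can be done
```

I handed the job in at about 53 s of the 72 s allowed; the rig gives no verdict.

- **Touching:** I took the large black probe from the fork and touched all six studs in order, lower row first. Studs 1 (lower left) and 5 (upper middle) were proud by about 5.2 and 4.9 mm.
- **Pressing:** I pressed both after the touch pass, in two goes. The first stopped about 1.7 mm short because of compliance under load; the second brought them level.
- **Final stud check:** From the top camera all six lie between -0.1 and +0.45 mm. From the scene camera they lie between 0.84 and 1.51 mm, about 1 mm higher. I take that as calibration offset, because the level studs show it too. Stud 1 is the least certain: it read 1.51 mm in that view, after 0.89 mm right after pressing.
- **Probe and bystanders:** The probe hangs upright in the fork, released, with its handle top at the same height as at the start. I checked this from the scene camera only, because the arm hid the rest from the top camera. The jar, bottle and bowl look unmoved; I judged that by eye and did not measure it.

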